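Queue brass sleeves by size for polishing

TASK

Set the four brass sleeves out for polishing, one on each felt rest of the board, standing upright and well centred, in order of outside diameter: the smallest on the rest next to the brown bar of polishing compound, then larger and larger towards the other end of the row. Go by their width, not their height, and leave all four standing still on their rests.

Things in the scene. Friction and masses are not known exactly. Their poses are not given: they have to be found in the camera images.
- sleeve_p: Loose plain brass sleeve (a short upright tube open at both ends, with three thin thread ridges round its upper half), the smallest: outside diameter 34 mm, height 44 mm, bore 22 mm. Stands on the bench at the start. Origin: centre of its underside, z up along its axis; yaw means nothing.
- sleeve_q: Loose plain brass sleeve (a short upright tube open at both ends, with three thin thread ridges round its upper half), the second smallest: outside diameter 44 mm, height 34 mm, bore 32 mm. Stands on the bench at the start. Origin: centre of its underside, z up along its axis; yaw means nothing.
- sleeve_r: Loose plain brass sleeve (a short upright tube open at both ends, with three thin thread ridges round its upper half), the second largest: outside diameter 54 mm, height 48 mm, bore 40 mm. Stands on the bench at the start. Origin: centre of its underside, z up along its axis; yaw means nothing.
- sleeve_s: Loose plain brass sleeve (a short upright tube open at both ends, with three thin thread ridges round its upper half), the largest: outside diameter 64 mm, height 40 mm, bore 50 mm. Stands on the bench at the start. Origin: centre of its underside, z up along its axis; yaw means nothing.
- rest_a: Fixed flat round grey felt rest, 70 mm across, 3 mm thick, at one end of the row. The four lie in a straight row 84 mm apart, on a fixed plywood board 430 x 100 mm, 10 mm thick. Origin: centre of its underside; the felt's top is 3 mm above it, 13 mm above the bench. x axis: level, across the row; y axis: along the row.
- rest_b: Fixed flat round grey felt rest, 70 mm across, 3 mm thick, second in the row, between rest_a and rest_c. The four lie in a straight row 84 mm apart, on a fixed plywood board 430 x 100 mm, 10 mm thick. Origin: centre of its underside; the felt's top is 3 mm above it, 13 mm above the bench. x axis: level, across the row; y axis: along the row.
- rest_c: Fixed flat round grey felt rest, 70 mm across, 3 mm thick, third in the row, between rest_b and rest_d. The four lie in a straight row 84 mm apart, on a fixed plywood board 430 x 100 mm, 10 mm thick. Origin: centre of its underside; the felt's top is 3 mm above it, 13 mm above the bench. x axis: level, across the row; y axis: along the row.
- rest_d: Fixed flat round grey felt rest, 70 mm across, 3 mm thick, at the other end of the row. The four lie in a straight row 84 mm apart, on a fixed plywood board 430 x 100 mm, 10 mm thick. Origin: centre of its underside; the felt's top is 3 mm above it, 13 mm above the bench. x axis: level, across the row; y axis: along the row.
- bar: Fixed reddish-brown oblong block of polishing compound, 52 x 22 mm, 20 mm high, on an aluminium plate 62 x 30 x 4 mm. It sits on the board at one end of the row, 69 mm beyond the nearest rest's centre (at the other end: a small pale felt cone, 30 mm wide, 24 mm high). Origin: centre of the plate's underside, on the board's top.
There are look-alikes about, which are no part of the job. Leave any black or red look-alike of the sleeve_r alone.

How it is judged:
By the outcome, as a careful person would: the job done as asked, in the order asked, and still so for the second after the job is handed in, with the robot touching nothing.
It also fails if it takes over 101 s, if anything falls off the work surface, if the arm or the gripper's body presses on something with over 40 N, if the wrist force passes 120 N, or if a joint passes its speed limit or range.

ROBOT

A 6-joint arm with a two-finger parallel gripper is mounted at the origin on the work surface. World frame = base frame: x ahead of the robot, y to its left, z up, the work surface at z = 0. Lengths are in mm, angles in rad, forces in N, time in s.
With the tool pointing down it reaches from about 375 to 975 mm from the base axis. Payload 3.8 kg.
Tool frame: the origin (TCP) lies at the very end of the fingers, on their centre line; the grasp point (between the pads) lies env.grip_point_offset behind it (env.grip_point_offset is the distance from the TCP to the grasp point, in mm); z points along the fingers, y is the line along which they close (so a half turn about z gives the same grasp; the last joint's range is limited). The gripper opens to 88 mm and grips with 3 to 60 N. Pads are 18 mm wide; open, the fingers measure 123 mm over their backs; the gripper's body (75 mm by 187 mm) begins 45 mm behind the grasp point.
Start: joints at [-1.368, 0.264, 1.604, -0, 1.274, -0.037], TCP at [160.313, -655.681, 238.706] pointing down, gripper open.
Joint ranges: [-2.63, 2.63], [-0.94, 2.18], [0.31, 2.57], [-1.31, 4.45], [0, 2.66], [-2.55, 2.55]. Speed limits (rad/s): [2.57, 2.57, 3.14, 3.14, 3.14, 3.14].

INTERFACE

Orientations are given as a rotation vector (axis times angle).
In Python, from plant import env gives the robot as it stands.
- The arm moves only by the shell command python3 -m creep 'ROWS'. ROWS is JSON, a list of rows, each a list of 3 entries, a list of its own where there are three numbers: the shift along the tool's x, y, z in cm, then the turn, a rotation vector about the tool's x, y, z in degrees, then the finger opening in cm, from 0 to 8.81. In form: [[[tx, ty, tz], [ax, ay, az], gripper], ...]. A call has 1 to 5 rows; each row is the pose to reach, as a shift and turn from the pose commanded when the call began, along the tool's axes at that moment; what a row does not reach only later rows make up. A row lasts 1/10 s, in which the tool goes at most 50 mm and 8.59 degrees, less where a joint would pass 70% of its speed; a pose out of reach is approached as far as the arm can. A call with a gripper value outside its range is refused whole. The fingers move at their own pace and stop on an object; the grip force is fixed at half the most. Time passes only in rows, so rows that repeat a pose let the fingers close. It gives the time, the measured TCP pose, the force, the opening and the grip force at its end, in the units of the state.
- env.sense(): the state, without advancing time (a new reading comes with each control period).
- env.snapshot(name): name is "scene" or "top" or "wrist"; returns a dict with "img" (480x640x3 uint8, blue, green, red), "z_map" (480x640 float32, mm along the optical axis (not along the pixel's ray), 0 where there is no reading), "fx", "fy", "cx", "cy" (pixels), "k1" (the pictures are not rectified: a ray, as slopes to the right and down, at radius r is drawn at 1 + k1 r^2 times it, then the intrinsics apply), "extrinsics" (4x4, takes a point from world to camera coordinates). Camera axes: x right, y down, z forward; pixel columns grow to the right and rows downward; lengths in mm; the calibration is good to about 2 mm. A picture is of the moment at which its call begins.
- env.hand_in(): hands the job in; it is judged then, once.
The state is a dict: "t": time; "qpos": joint angles; "qd": joint speeds; "tau": joint torques, N m; "position": TCP position; "tool_rot": TCP orientation; "ft_force": force on the tool from outside, world axes, zero at the start; "torque": the same for the moment, N m; "gripper_width": finger opening in mm; "gripper_force": force on a finger pad.
Only numpy, scipy, OpenCV 4.12 (cv2) and the standard library are available. Lean on these libraries where they do the work, as an engineer would, in place of code of your own. Each camera call takes 0.05 s, during which the arm holds its last target. There are 200 camera calls.

## Working session

There is one attempt and no reset: what is moved stays moved. The work goes in short steps, Python scripts to look and compute and a shell command to move; the robot and the scene stay as the last step left them, time stands still between calls to the robot, and variables do not carry over. Pictures are saved under pics/ and viewed, at most 14 in all, crops included, and the job is handed in when it is done.

```bash
ls; mkdir -p pics; python3 - <<'E'
from plant import env
import cv2,numpy as np
for n in("scene","top"):
    s=env.snapshot(n); cv2.imwrite(f"pics/{n}0.png",s["img"]); np.savez(f"pics/{n}0.npz",**s)
    print(n,s["fx"],s["fy"],s["cx"],s["cy"],s["k1"],(s["z_map"]>0).mean(),np.round(s["extrinsics"],3).tolist())
print(env.grip_point_offset,env.sense())
E
```

```text
pics
scene 481.0315499260958 481.0315499260958 325.51236523360535 235.64807876834934 0.006424434671501553 0.996142578125 [[-0.808, 0.589, 0.006, 419.351], [0.44, 0.61, -0.659, -183.202], [-0.392, -0.53, -0.752, 1040.602], [0.0, 0.0, 0.0, 1.0]]
top 610.1505844403849 610.1505844403849 313.48470107335567 240.35560289556312 0.016440335928697546 0.9958528645833333 [[-0.004, -1.0, -0.016, 23.855], [-0.985, 0.007, -0.171, 507.039], [0.171, 0.015, -0.985, 1031.288], [0.0, 0.0, 0.0, 1.0]]
18.700000000000003 {'t': 0.1, 'qpos': array([-1.36788255e+00,  2.64652670e-01,  1.60519677e+00,  1.67330761e-05,
        1.27370467e+00, -3.69531347e-02]), 'qd': array([-0.00082018, -0.0026475 , -0.00470754,  0.00032898,  0.00170896,
        0.00052705]), 'tau': array([-1.72432774e-04, -5.03621471e+01, -3.58070254e+01,  7.30117620e-02,
        2.32720311e-02, -4.04178331e-05]), 'position': array([ 160.2047877 , -655.07031766,  237.55141314]), 'tool_rot': array([-3.11708427e+00, -3.75637748e-01,  2.30190864e-04]), 'ft_force': array([-1.47899579,  0.06249064, -0.10684273]), 'torque': array([-0.01567165,  0.00594892,  0.00224442]), 'gripper_force': 0.0, 'gripper_width': 87.91924799953047}
```

View pics/top0.png

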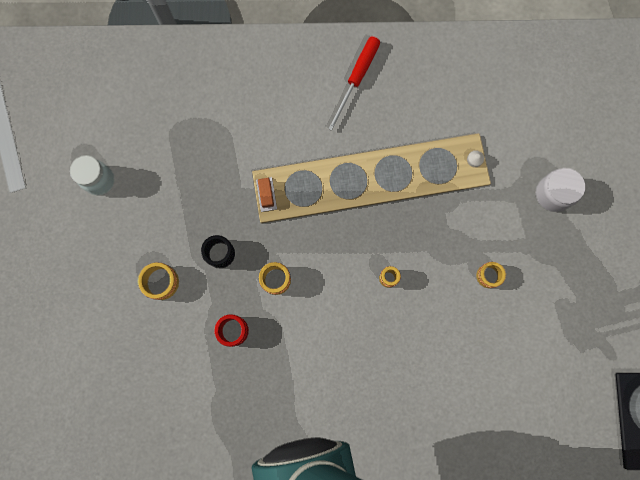

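View pics/scene0.png

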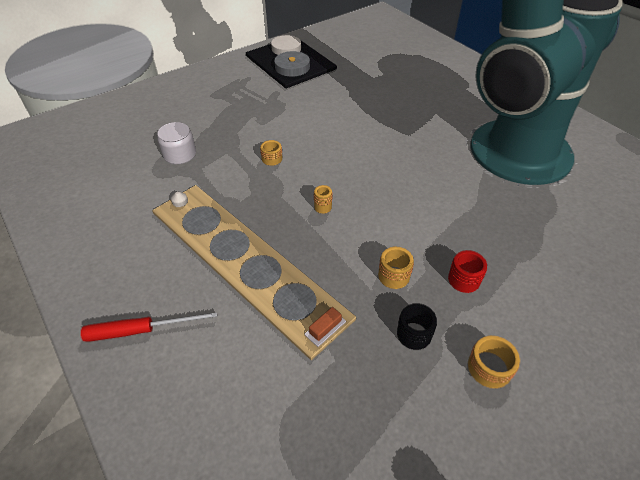

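The top view shows the rests at (304,188), (349,181), (394,173) and (438,166), with the bar at the left end at (264,193). The sleeves are at (158,281) S, (275,278) R, (491,275) Q and (390,276) P; the black look-alike is at (218,251) and the red one at (231,330). The scene view shows the same layout, with the bar at (325,323) and S at (494,362).

```bash
cat > h.py <<'E'
import numpy as np,cv2
from scipy.optimize import least_squares
def load(n): return dict(np.load(f"pics/{n}.npz"))
def rays(s,uv):
    uv=np.asarray(uv,float).reshape(-1,2)
    K=np.array([[s["fx"],0,s["cx"]],[0,s["fy"],s["cy"]],[0,0,1.]])
    d=cv2.undistortPoints(uv[:,None],K,np.array([s["k1"],0,0,0.]))[:,0]
    E=s["extrinsics"];R=E[:3,:3];c=-R.T@E[:3,3]
    return c,np.c_[d,np.ones(len(d))]@R      # camera centre, world rays per unit depth
def onplane(s,uv,z):
    c,r=rays(s,uv); return c+r*((z-c[2])/r[:,2])[:,None]
def depthpts(s,mask):
    v,u=np.nonzero(mask&(s["z_map"]>0)); c,r=rays(s,np.c_[u,v]); return c+r*s["z_map"][v,u][:,None],np.c_[u,v]
def tri(s1,p1,s2,p2):
    (c1,r1),(c2,r2)=rays(s1,p1),rays(s2,p2); r1,r2=r1[0],r2[0]
    t=np.linalg.lstsq(np.c_[r1,-r2],c2-c1,rcond=None)[0]
    a,b=c1+t[0]*r1,c2+t[1]*r2; return (a+b)/2,np.linalg.norm(a-b)
def circ(xy,r0=25):
    f=least_squares(lambda p:np.hypot(*(xy-p[:2]).T)-p[2],[*xy.mean(0),r0],loss="soft_l1",f_scale=.7).x
    return f
def brass(img):
    h=cv2.cvtColor(img,cv2.COLOR_BGR2HSV); return cv2.inRange(h,(12,130,60),(30,255,255))>0
def wood(img):
    h=cv2.cvtColor(img,cv2.COLOR_BGR2HSV); return cv2.inRange(h,(12,50,60),(30,160,255))>0
def comps(m,amin=150):
    n,l,st,ce=cv2.connectedComponentsWithStats(m.astype(np.uint8)); return [(l==i) for i in range(1,n) if st[i,4]>amin]
def sleeves(s):
    out=[]
    for m in comps(brass(s["img"])):
        P,uv=depthpts(s,m)
        out.append((m,P,uv))
    return out
def topring(P,uv,s):
    zt=np.percentile(P[:,2],90); k=np.abs(P[:,2]-np.median(P[P[:,2]>zt-3,2]))<3
    z=np.median(P[k,2]); Q=P[k,:2]
    return z,Q
E
python3 - <<'E'
from h import *
S={n:load(n+"0") for n in("scene","top")}
for n,s in S.items():
    print(n)
    for m,P,uv in sleeves(s):
        if len(P)>3000: continue
        z,Q=topring(P,uv,s)
        # outer boundary: convex hull of ring
        hull=cv2.convexHull(Q.astype(np.float32))[:,0]; f=circ(hull)
        print("px",uv.mean(0).round(),len(P),"ztop",z.round(1),"zmax/min",np.percentile(P[:,2],[1,99]).round(1),"circ",f.round(1))
    # rests: dark grey holes within board
    h=cv2.cvtColor(s["img"],cv2.COLOR_BGR2HSV)
    c,h2=cv2.findContours(wood(s["img"]).astype(np.uint8),cv2.RETR_CCOMP,cv2.CHAIN_APPROX_NONE)
    for i,k in enumerate(c):
        if h2[0,i,3]>=0 and cv2.contourArea(k)>300:
            e=cv2.fitEllipse(k); mm=np.zeros((480,640),np.uint8);cv2.drawContours(mm,[k],-1,1,-1)
            P,_=depthpts(s,cv2.erode(mm,np.ones((7,7)))>0)
            w=onplane(s,k[:,0],13); print("hole",np.round(e[0],1),np.round(e[1],1),"depth z",np.median(P,0).round(1),"z13",circ(w[:,:2],35).round(1))
E
```

```text
scene
px [271. 152.] 452 ztop 33.4 zmax/min [ 1.2 35.2] circ [ 448.7 -288.6   21.9]
px [323. 199.] 442 ztop 43.5 zmax/min [ 1.8 45.7] circ [ 445.9 -109.6   16.7]
px [395. 267.] 1146 ztop 47.8 zmax/min [ 2.  49.8] circ [444.5  93.7  26.3]
px [493. 361.] 1637 ztop 40.3 zmax/min [ 1.8 42.5] circ [441.5 301.   31.4]
hole [324.9 326.4] [24.5 48.3] depth z [606.8 118.   32.8] z13 [598.4 109.6  29.7]
hole [294.2 301.3] [37.7 44.2] depth z [612.8  44.   13.1] z13 [612.3  43.1  35.5]
hole [260.2 271.5] [34.1 42.5] depth z [626.1 -38.9  13. ] z13 [625.6 -39.6  35.6]
hole [229.2 244.5] [30.8 40.9] depth z [ 639.6 -121.4   12.9] z13 [ 639.1 -122.3   35.6]
hole [201.  219.9] [28.1 39.5] depth z [ 652.8 -203.7   12.9] z13 [ 652.5 -204.9   35.7]
top
px [158. 281.] 707 ztop 40.5 zmax/min [ 1.9 44. ] circ [438.9 297.7  31.3]
px [274. 277.] 461 ztop 48.7 zmax/min [ 9.6 52.2] circ [441.9  90.4  26.4]
px [491. 275.] 405 ztop 34.8 zmax/min [ 3.4 38.8] circ [ 446.6 -291.5   21.5]
px [390. 276.] 251 ztop 44.5 zmax/min [ 5.4 49. ] circ [ 443.8 -112.5   16.4]
hole [265.8 194. ] [19.8 41.1] depth z [594.2 106.6  34. ] z13 [600.5 109.3  28.1]
hole [303. 188.] [37.2 38.5] depth z [610.4  40.4  13.6] z13 [610.7  40.5  35.4]
hole [348.1 180.5] [37.2 38.4] depth z [623.9 -42.5  13.7] z13 [624.1 -42.6  35.4]
hole [392.9 173. ] [37.1 38.5] depth z [ 637.5 -125.4   13.6] z13 [ 637.7 -125.3   35.4]
hole [437.7 165.4] [36.8 38.9] depth z [ 650.9 -207.9   13.7] z13 [ 651.4 -208.2   35.5]
```

All sleeve heights, diameters and rest heights and spacing agree with the given sizes, and the two cameras differ by about 2–3 mm. The fingers should close across the row (tool yaw 99.3°). I'll start with Q.

```bash
cat > go.py <<'E'
import sys,numpy as np
from scipy.spatial.transform import Rotation as R
from plant import env
s=env.sense(); T=R.from_rotvec(s["tool_rot"]); p=np.array(s["position"])
x,y,z=map(float,sys.argv[1:4]); a=np.radians(99.3)
G=R.from_matrix(np.array([[np.cos(a),np.sin(a),0],[np.sin(a),-np.cos(a),0],[0,0,-1]]))
print("t",round(s["t"],1),"at",p.round(1),"w",round(s["gripper_width"],1),"F",np.round(s["ft_force"],1),"shift cm",np.round(T.inv().apply(np.array([x,y,z])-p)/10,2),"turn deg",np.degrees((T.inv()*G).as_rotvec()).round(1))
E
python3 -m creep '[[[36.5,-28.6,12],[0,0,-85.6],8.8],[[36.5,-28.6,12],[0,0,-85.6],8.8],[[36.5,-28.6,12],[0,0,-85.6],8.8],[[36.5,-28.6,12],[0,0,-85.6],8.8],[[36.5,-28.6,12],[0,0,-85.6],8.8]]'
python3 go.py 447.6 -290 120
```

```text
t: 0.6
position: [310.5, -463.5, 175.2]
tool_rot: [-2.76, -1.5, -0.0]
ft_force: [1.7, -0.7, -0.4]
gripper_width: 88.1
gripper_force: 0.0
t 0.6 at [ 310.5 -463.5  175.2] w 88.1 F [ 1.7 -0.7 -0.4] shift cm [22.01  2.06  5.52] turn deg [ -0.   -0.  -42.3]
```

```bash

python3 -m creep '[[[22,2.1,5.5],[0,0,-42.3],8.8],[[22,2.1,5.5],[0,0,-42.3],8.8],[[22,2.1,5.5],[0,0,-42.3],8.8],[[22,2.1,5.5],[0,0,-42.3],8.8],[[22,2.1,5.5],[0,0,-42.3],8.8]]'
python3 -m creep '[[[0,0,0],[0,0,0],8.8],[[0,0,0],[0,0,0],8.8]]'
python3 go.py 447.6 -290 4
python3 - <<'E'
from plant import env
from h import *
s=env.snapshot("wrist");np.savez("pics/w1.npz",**s);cv2.imwrite("pics/w1.png",s["img"])
for m,P,uv in sleeves(s):
    z,Q=topring(P,uv,s); f=circ(cv2.convexHull(Q.astype(np.float32))[:,0]); print(uv.mean(0).round(),len(P),z.round(1),f.round(1))
E
```

```text
t: 1.1
position: [449.0, -289.7, 119.6]
tool_rot: [-2.029, -2.396, -0.001]
ft_force: [-0.5, -0.0, -0.2]
gripper_width: 88.0
gripper_force: 0.0
t: 1.3
position: [448.0, -292.6, 120.7]
tool_rot: [-2.04, -2.388, 0.001]
ft_force: [0.3, 0.4, 0.2]
gripper_width: 88.0
gripper_force: 0.0
t 1.3 at [ 448.  -292.6  120.7] w 88.0 F [0.3 0.4 0.2] shift cm [2.600e-01 1.000e-02 1.167e+01] turn deg [-0.1 -0.  -0.3]
[572. 125.] 6321 9.6 [ 568.  -203.7  102.2]
[323. 242.] 2220 33.3 [ 448.3 -290.9   21.6]
[616. 244.] 347 9.7 [ 678.7 -269.    20.1]
[569. 271.] 169 9.7 [ 656.5 -285.7   12.3]
[100. 370.] 1246 204.0 [-79047.  -15790.4  80940.7]
[552. 380.] 239 205.2 [ 499.2 -259.5    7.3]
[470. 430.] 3331 211.2 [ 494.5 -410.2  145.6]
```

View pics/w1.png

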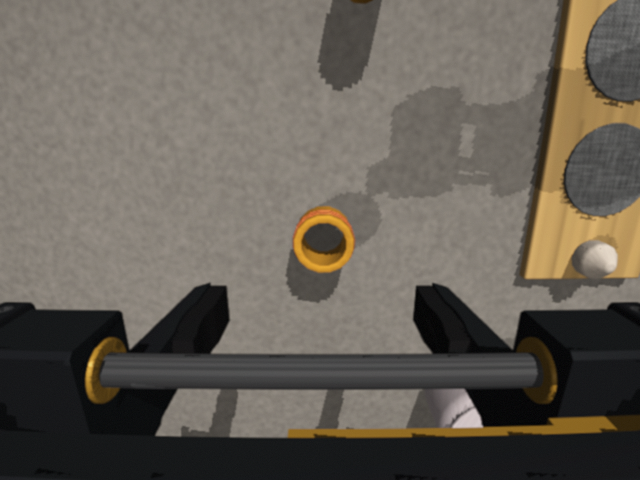

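The wrist view shows Q centred between the fingers at (323,242). Its measured position of (448.3,-290.9) matches the fixed cameras, so I'll descend.

```bash

python3 -m creep '[[[0.15,0,5],[0,0,-0.3],8.8],[[0.15,0,9],[0,0,-0.3],8.8],[[0.15,0,11.3],[0,0,-0.3],8.8],[[0.15,0,11.3],[0,0,-0.3],8.8],[[0.15,0,11.3],[0,0,-0.3],8.8]]' >/dev/null
python3 go.py 448 -290.5 4
```

```text
t 1.9 at [ 447.6 -292.9    8.5] w 88.0 F [ 0.1 -0.4  0. ] shift cm [0.23 0.08 0.45] turn deg [-0.   0.  -0.1]
```

```bash

python3 -m creep '[[[0.23,0.08,0.4],[0,0,0],8.8],[[0.23,0.08,0.4],[0,0,0],6],[[0.23,0.08,0.4],[0,0,0],4],[[0.23,0.08,0.4],[0,0,0],3.5],[[0.23,0.08,0.4],[0,0,0],3.5]]' 
python3 -m creep '[[[0,0,0],[0,0,0],3.5],[[0,0,0],[0,0,0],3.5],[[0,0,0],[0,0,0],3.5],[[0,0,0],[0,0,0],3.5]]' 
python3 go.py 448 -290.5 80
```

```text
t: 2.35
position: [448.8, -289.3, 4.6]
tool_rot: [2.033, 2.394, 0.0]
ft_force: [1.0, 0.2, 0.4]
gripper_width: 58.1
gripper_force: 0.0
t: 2.75
position: [448.5, -289.2, 4.2]
tool_rot: [2.034, 2.394, 0.0]
ft_force: [0.4, 0.7, 1.7]
gripper_width: 43.1
gripper_force: 30.0
t 2.8 at [ 448.5 -289.2    4.2] w 43.1 F [0.4 0.7 1.7] shift cm [-0.12 -0.07 -7.58] turn deg [0. 0. 0.]
```

```bash

python3 -m creep '[[[0,0,-4],[0,0,0],3.5],[[0,0,-7.6],[0,0,0],3.5],[[0,0,-7.6],[0,0,0],3.5]]' 
python3 go.py 625.7 -40.2 70
```

```text
t: 3.05
position: [451.7, -291.5, 84.8]
tool_rot: [2.028, 2.388, 0.001]
ft_force: [0.5, 0.2, -1.0]
gripper_width: 43.2
gripper_force: 30.0
t 3.0 at [ 451.7 -291.5   84.8] w 43.2 F [ 0.5  0.2 -1. ] shift cm [21.99 21.23  1.48] turn deg [0.4 0.4 0. ]
```

```bash

python3 -m creep '[[[22.2,20.7,1],[0,0,0],3.5],[[22.2,20.7,1],[0,0,0],3.5],[[22.2,20.7,1],[0,0,0],3.5],[[22.2,20.7,1],[0,0,0],3.5],[[22.2,20.7,1],[0,0,0],3.5]]' >/dev/null
python3 -m creep '[[[3.6,3.4,0.1],[0,0,0],3.5],[[3.6,3.4,0.1],[0,0,0],3.5],[[3.6,3.4,0.1],[0,0,0],3.5],[[3.6,3.4,0.1],[0,0,0],3.5]]' >/dev/null
python3 go.py 625.7 -40.2 17.5
```

```text
t 4.0 at [613.  -40.7  69.2] w 42.9 F [ 0.3  0.  -2.3] shift cm [-0.16  1.28  5.16] turn deg [-0.2 -0.   0. ]
```

```bash

python3 -m creep '[[[-0.15,1.25,0],[0,0,0],3.5],[[-0.15,1.25,2],[0,0,0],3.5],[[-0.15,1.25,4],[0,0,0],3.5],[[-0.15,1.25,4],[0,0,0],3.5],[[-0.15,1.25,4],[0,0,0],3.5]]' >/dev/null
python3 -m creep '[[[0,0,0],[0,0,0],3.5],[[0,0,0],[0,0,0],3.5]]' >/dev/null
python3 go.py 625.7 -40.2 17.2
```

```text
t 4.7 at [628.4 -40.1  32.3] w 42.9 F [-0.6 -0.1 -2.8] shift cm [ 0.04 -0.27  1.51] turn deg [ 0.1  0.  -0. ]
```

```bash

python3 -m creep '[[[0,-0.2,0.6],[0,0,0],3.5],[[0,-0.2,1.2],[0,0,0],3.5],[[0,-0.2,1.2],[0,0,0],3.5],[[0,-0.2,1.2],[0,0,0],3.5]]' >/dev/null
python3 go.py 625.7 -40.2 17.2
```

```text
t 5.0 at [624.8 -39.9  18.3] w 43.2 F [ 0.4 -0.3 -2.2] shift cm [-0.05  0.08  0.11] turn deg [-0.1 -0.   0. ]
```

```bash

python3 -m creep '[[[0,0.05,0.1],[0,0,0],3.5],[[0,0.05,0.1],[0,0,0],3.5],[[0,0.05,0.1],[0,0,0],3.5]]' >/dev/null
python3 go.py 625.7 -40.2 17.2
```

```text
t 5.3 at [626.  -39.9  18. ] w 42.5 F [-0.  1. -2.] shift cm [-0.02 -0.03  0.08] turn deg [0. 0. 0.]
```

```bash

python3 -m creep '[[[0,0,0.1],[0,0,0],3.5],[[0,0,0.1],[0,0,0],3.5]]'
python3 -m creep '[[[0,0,0],[0,0,0],5],[[0,0,0],[0,0,0],5.5],[[0,0,0],[0,0,0],7.5],[[0,0,0],[0,0,0],8],[[0,0,0],[0,0,0],8]]' >/dev/null
python3 -m creep '[[[0,0,-3],[0,0,0],8],[[0,0,-7],[0,0,0],8.8],[[0,0,-9],[0,0,0],8.8],[[0,0,-9],[0,0,0],8.8]]' >/dev/null
python3 go.py 445 -111.3 80
```

```text
t: 5.55
position: [626.1, -40.0, 17.2]
tool_rot: [2.034, 2.394, 0.001]
ft_force: [0.4, -0.5, -0.1]
gripper_width: 43.1
gripper_force: 30.0
t 6.5 at [629.  -40.2 111.2] w 87.7 F [-0.5 -0.4  0.7] shift cm [ -4.03 -19.33   2.98] turn deg [0.4 0.1 0. ]
```

```bash

python3 -m creep '[[[-4,-19.2,1],[0,0,0],8.8],[[-4,-19.2,1],[0,0,0],8.8],[[-4,-19.2,1],[0,0,0],8.8],[[-4,-19.2,1],[0,0,0],8.8],[[-4,-19.2,1],[0,0,0],8.8]]' >/dev/null
python3 -m creep '[[[0,0,0],[0,0,0],8.8],[[0,0,0],[0,0,0],8.8]]' >/dev/null
cat > w.py <<'E'
import sys
from plant import env
from h import *
n=sys.argv[1]; k=sys.argv[2]
s=env.snapshot(n);np.savez(f"pics/{k}.npz",**s);cv2.imwrite(f"pics/{k}.png",s["img"])
for m,P,uv in sleeves(s):
    z,Q=topring(P,uv,s); f=circ(cv2.convexHull(Q.astype(np.float32))[:,0])
    if f[2]<38 and z<70: print(n,uv.mean(0).round(),len(P),"z",z.round(1),f.round(1))
E
python3 w.py wrist w2; python3 w.py top t2;python3 w.py scene s2
python3 go.py 445 -111 4
```

```text
wrist [613. 197.] 2341 z 46.4 [624.  -42.3  21.3]
wrist [325. 257.] 2487 z 43.4 [ 445.3 -111.1   16.6]
top [349. 177.] 363 z 47.3 [623.3 -43.7  21.3]
top [158. 281.] 698 z 40.2 [438.9 297.7  31.3]
top [274. 277.] 463 z 48.7 [441.8  90.1  26.3]
scene [323. 199.] 438 z 43.7 [ 446.4 -109.6   16.4]
scene [395. 267.] 1147 z 48.1 [444.3  93.6  26.3]
scene [259. 264.] 700 z 46.5 [625.3 -40.8  21.8]
scene [494. 361.] 1629 z 40.2 [441.8 300.9  31.5]
t 7.3 at [ 444.3 -110.3   97. ] w 88.0 F [-0.4 -0.3 -1. ] shift cm [-0.08  0.05  9.3 ] turn deg [0.  0.  0.1]
```

```bash

python3 -m creep '[[[-0.1,0.05,4],[0,0,0],8.8],[[-0.1,0.05,8],[0,0,0],8.8],[[-0.1,0.05,9.1],[0,0,0],8.8],[[-0.1,0.05,9.1],[0,0,0],8.8],[[-0.1,0.05,9.1],[0,0,0],8.8]]' >/dev/null
python3 -m creep '[[[0,0,0],[0,0,0],6.5],[[0,0,0],[0,0,0],6.5]]' >/dev/null
python3 go.py 445.2 -111.2 4.5
```

```text
t 8.0 at [ 445.1 -111.8    7.5] w 74.0 F [0.8 0.1 0.4] shift cm [0.06 0.02 0.3 ] turn deg [0.2 0.1 0. ]
```

```bash

python3 -m creep '[[[0.05,0,0.25],[0,0,0],5],[[0.05,0,0.25],[0,0,0],3],[[0.05,0,0.25],[0,0,0],2.5],[[0.05,0,0.25],[0,0,0],2.5],[[0.05,0,0.25],[0,0,0],2.5]]' >/dev/null
python3 -m creep '[[[0,0,0],[0,0,0],2.5],[[0,0,0],[0,0,0],2.5],[[0,0,0],[0,0,0],2.5],[[0,0,0],[0,0,0],2.5]]' 
python3 -m creep '[[[0,0,-4],[0,0,0],2.5],[[0,0,-7.6],[0,0,0],2.5],[[0,0,-7.6],[0,0,0],2.5],[[0,0,-7.6],[0,0,0],2.5]]' 
python3 go.py 611.5 42.0 70
```

```text
t: 8.9
position: [443.6, -110.9, 3.4]
tool_rot: [2.034, 2.394, 0.0]
ft_force: [2.1, 0.6, -0.6]
gripper_width: 32.0
gripper_force: 29.8
t: 9.3
position: [443.4, -111.0, 79.5]
tool_rot: [2.033, 2.394, 0.0]
ft_force: [-0.1, 0.4, -2.3]
gripper_width: 32.5
gripper_force: 29.8
t 9.3 at [ 443.4 -111.    79.5] w 32.5 F [-0.1  0.4 -2.3] shift cm [12.38 19.06  0.96] turn deg [0. 0. 0.]
```

```bash

python3 -m creep '[[[12.5,18.8,0.9],[0,0,0],2.5],[[12.5,18.8,0.9],[0,0,0],2.5],[[12.5,18.8,0.9],[0,0,0],2.5],[[12.5,18.8,0.9],[0,0,0],2.5],[[12.5,18.8,0.9],[0,0,0],2.5]]' >/dev/null
python3 -m creep '[[[0,0,1],[0,0,0],2.5],[[0,0,2.5],[0,0,0],2.5],[[0,0,4],[0,0,0],2.5],[[0,0,4],[0,0,0],2.5],[[0,0,4],[0,0,0],2.5]]' >/dev/null
python3 go.py 611.2 42.5 17
```

```text
t 10.3 at [606.7  41.9  28.8] w 32.6 F [-0.6  0.  -2.3] shift cm [-0.02  0.46  1.17] turn deg [-0.2 -0.  -0.1]
```

```bash

python3 -m creep '[[[0,0.3,0.5],[0,0,0],2.5],[[0,0.3,0.9],[0,0,0],2.5],[[0,0.3,0.9],[0,0,0],2.5],[[0,0.3,0.9],[0,0,0],2.5]]' >/dev/null
python3 go.py 611.2 42.5 17; python3 w.py top t3; python3 w.py scene s3;python3 w.py wrist w3;python3 go.py 611.2 42.5 17
```

```text
t 10.7 at [611.8  43.3  21.6] w 32.4 F [-0.1 -0.4 -1.9] shift cm [-0.07 -0.07  0.46] turn deg [0. 0. 0.]
top [353. 177.] 234 z 47.8 [622.9 -43.3  21.4]
top [158. 281.] 696 z 40.2 [438.9 297.9  31.2]
scene [395. 267.] 1151 z 47.8 [444.4  93.6  26.3]
scene [256. 257.] 346 z 46.7 [625.3 -42.1  21.1]
scene [299. 296.] 209 z 61.6 [605.1  52.6   6.2]
scene [494. 361.] 1653 z 40.3 [441.4 300.9  31.3]
wrist [ 22. 144.] 3927 z 21.6 [447.5  92.   24.6]
wrist [312. 213.] 4590 z 9.7 [599.3  78.6  28.4]
wrist [321. 318.] 5342 z 61.5 [610.8  43.   16.2]
t 10.8 at [611.9  43.4  21.7] w 32.7 F [ 0.1 -0.2 -1.8] shift cm [-0.08 -0.08  0.47] turn deg [0. 0. 0.]
```

View pics/w3.png

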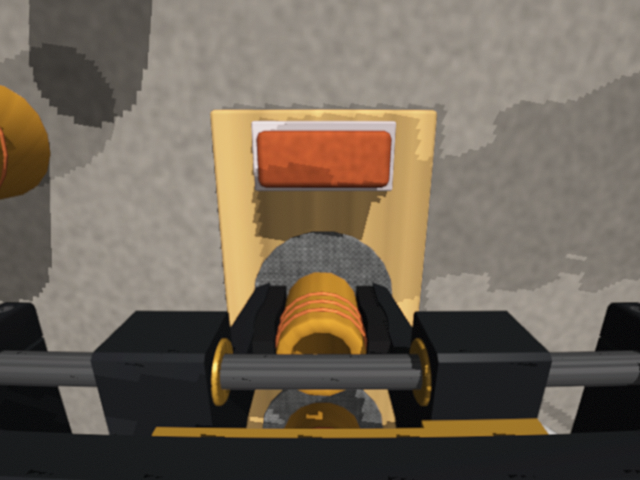

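The wrist view shows P held over the first rest at (321,318), beside the bar at (325,158). It measures about 1 mm off centre and 4.5 mm above the felt, so I'll correct that and set it down.

```bash

python3 -m creep '[[[-0.13,0.04,0.2],[0,0,0],2.5],[[-0.13,0.04,0.4],[0,0,0],2.5],[[-0.13,0.04,0.45],[0,0,0],2.5],[[-0.13,0.04,0.45],[0,0,0],2.5]]' 
python3 go.py 611.2 42.5 17
```

```text
t: 11.25
position: [612.1, 42.1, 16.7]
tool_rot: [-2.034, -2.394, 0.0]
ft_force: [-0.4, -0.4, -2.6]
gripper_width: 32.2
gripper_force: 29.8
t 11.2 at [612.1  42.1  16.7] w 32.2 F [-0.4 -0.4 -2.6] shift cm [ 0.05 -0.09 -0.03] turn deg [-0. -0.  0.]
```

```bash

python3 -m creep '[[[0,0,0.05],[0,0,0],2.5],[[0,0,0.08],[0,0,0],2.5],[[0,0,0.08],[0,0,0],2.5]]'
python3 -m creep '[[[0,0,0.08],[0,0,0],4],[[0,0,0.08],[0,0,0],5.5],[[0,0,0.08],[0,0,0],7.5],[[0,0,0.08],[0,0,0],8],[[0,0,0.08],[0,0,0],8]]' >/dev/null
python3 -m creep '[[[0,0,0],[0,0,0],8],[[0,0,-3],[0,0,0],8],[[0,0,-7],[0,0,0],8.8],[[0,0,-9],[0,0,0],8.8],[[0,0,-9],[0,0,0],8.8]]' >/dev/null
python3 go.py 443.5 92 100
```

```text
t: 11.55
position: [612.3, 42.2, 16.4]
tool_rot: [-2.034, -2.394, 0.0]
ft_force: [-1.7, -1.1, 1.1]
gripper_width: 32.4
gripper_force: 29.8
t 12.6 at [615.5  42.3 109.6] w 88.0 F [ 0.1 -0.8  0.5] shift cm [  7.69 -16.17   0.82] turn deg [0.5 0.1 0. ]
```

Next, R.

```bash

python3 -m creep '[[[7.6,-16,0.5],[0,0,0],8.8],[[7.6,-16,0.5],[0,0,0],8.8],[[7.6,-16,0.5],[0,0,0],8.8],[[7.6,-16,0.5],[0,0,0],8.8],[[7.6,-16,0.5],[0,0,0],8.8]]' >/dev/null
python3 -m creep '[[[0,0,0],[0,0,0],8.8],[[0,0,0],[0,0,0],8.8]]' >/dev/null
python3 w.py wrist w4; python3 w.py top t4;python3 w.py scene s4
python3 go.py 443.5 92 4
```

```text
wrist [323. 256.] 4991 z 47.4 [443.5  92.2  26.6]
top [349. 177.] 368 z 47.5 [622.7 -43.3  21.6]
top [303. 185.] 307 z 57.4 [608.8  39.1  16. ]
top [158. 281.] 699 z 40.3 [438.8 297.8  31.4]
scene [396. 268.] 1088 z 47.6 [444.3  93.5  26.3]
scene [259. 264.] 699 z 46.5 [625.1 -40.8  21.6]
scene [294. 291.] 597 z 56.8 [611.4  42.2  16.4]
scene [493. 361.] 1638 z 40.3 [441.6 301.   31.5]
t 13.4 at [443.3  91.  100.3] w 87.9 F [ 0.1 -0.4  1.3] shift cm [0.1  0.03 9.63] turn deg [ 0.  0. -0.]
```

View pics/w4.png

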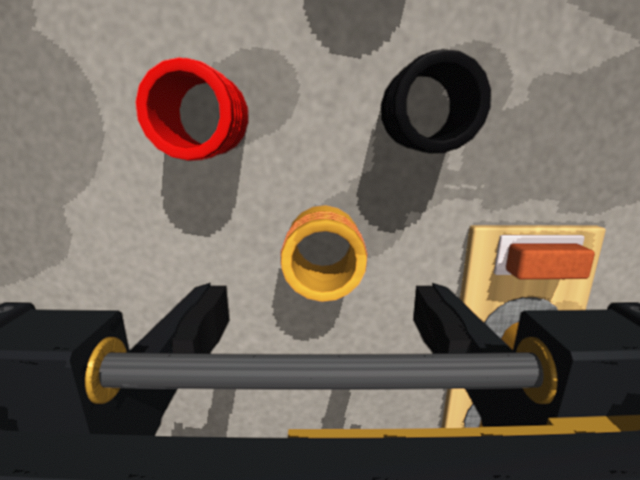

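The wrist view shows R at (323,256) between the fingers, with red (190,110) and black (437,100) well clear. P stands within about 1.8 mm of its rest's centre. I'll descend on R.

```bash

python3 -m creep '[[[0.1,0.03,4],[0,0,0],8.8],[[0.1,0.03,8],[0,0,0],8.8],[[0.1,0.03,9.4],[0,0,0],8.8],[[0.1,0.03,9.4],[0,0,0],8.8],[[0.1,0.03,9.4],[0,0,0],8.8]]' >/dev/null
python3 -m creep '[[[0,0,0],[0,0,0],8],[[0,0,0],[0,0,0],7.5]]' >/dev/null
python3 go.py 443.5 92.2 4.5
```

```text
t 14.1 at [443.9  92.5   7.7] w 75.5 F [-0.9 -0.2 -0.5] shift cm [-0.02 -0.04  0.32] turn deg [0.2 0.  0. ]
```

```bash

python3 -m creep '[[[0,0,0.25],[0,0,0],6.5],[[0,0,0.25],[0,0,0],4.5],[[0,0,0.25],[0,0,0],4.5],[[0,0,0.25],[0,0,0],4.5],[[0,0,0.25],[0,0,0],4.5]]' >/dev/null
python3 -m creep '[[[0,0,0],[0,0,0],4.5],[[0,0,0],[0,0,0],4.5],[[0,0,0],[0,0,0],4.5]]' 
python3 -m creep '[[[0,0,-4],[0,0,0],4.5],[[0,0,-7.6],[0,0,0],4.5],[[0,0,-7.6],[0,0,0],4.5],[[0,0,-7.6],[0,0,0],4.5]]' 
python3 go.py 639.2 -123 80
```

```text
t: 14.9
position: [442.9, 92.4, 4.1]
tool_rot: [2.033, 2.394, 0.001]
ft_force: [3.0, -0.1, 2.3]
gripper_width: 53.0
gripper_force: 30.0
t: 15.3
position: [441.2, 92.2, 79.0]
tool_rot: [-2.033, -2.394, 0.001]
ft_force: [-0.8, -0.0, -5.3]
gripper_width: 53.0
gripper_force: 30.0
t 15.3 at [441.2  92.2  79. ] w 53.0 F [-0.8 -0.  -5.3] shift cm [-24.44  16.06  -0.12] turn deg [-0.1 -0.   0. ]
```

```bash

python3 -m creep '[[[-24.4,16,-0.1],[0,0,0],4.5],[[-24.4,16,-0.1],[0,0,0],4.5],[[-24.4,16,-0.1],[0,0,0],4.5],[[-24.4,16,-0.1],[0,0,0],4.5],[[-24.4,16,-0.1],[0,0,0],4.5]]' >/dev/null
python3 go.py 639.4 -122.8 80
```

```text
t 15.8 at [609.2 -92.8  76.3] w 53.2 F [ 0.5  0.2 -4.3] shift cm [-3.45  2.49 -0.4 ] turn deg [-0.4 -0.2  0. ]
```

```bash

python3 -m creep '[[[-3.6,2.4,0],[0,0,0],4.5],[[-3.6,2.4,0],[0,0,0],4.5],[[-3.6,2.4,2],[0,0,0],4.5],[[-3.6,2.4,4],[0,0,0],4.5],[[-3.6,2.4,4],[0,0,0],4.5]]' >/dev/null
python3 -m creep '[[[0,0,0],[0,0,0],4.5],[[0,0,0],[0,0,0],4.5]]' >/dev/null
python3 go.py 639.4 -122.8 17
```

```text
t 16.5 at [ 640.5 -123.1   40.4] w 53.5 F [ 0.9  1.  -3.8] shift cm [ 0.05 -0.1   2.34] turn deg [-0. -0.  0.]
```

```bash

python3 -m creep '[[[0.05,-0.05,1],[0,0,0],4.5],[[0.05,-0.05,2],[0,0,0],4.5],[[0.05,-0.05,2],[0,0,0],4.5],[[0.05,-0.05,2],[0,0,0],4.5],[[0.05,-0.05,2],[0,0,0],4.5]]' >/dev/null
python3 go.py 639.4 -122.8 17; python3 w.py wrist w5; python3 w.py scene s5
```

```text
t 17.0 at [ 640.4 -123.1   20.8] w 52.9 F [-0.3  0.4 -5.3] shift cm [ 0.05 -0.1   0.38] turn deg [0. 0. 0.]
wrist [283.  22.] 2848 z 9.7 [609.5 -15.1  21.6]
wrist [318. 111.] 9339 z 46.4 [625.5 -42.2  21.8]
wrist [292. 213.] 3174 z 9.7 [621.7 -84.   24.6]
wrist [321. 308.] 10133 z 64.0 [ 639.2 -122.7   26.3]
wrist [320. 402.] 3103 z 63.9 [ 640.3 -126.5   24.4]
wrist [242. 402.] 290 z 9.6 [ 605.3 -197.9    8.6]
scene [230. 237.] 757 z 64.5 [ 639.6 -121.5   25.7]
scene [259. 264.] 699 z 46.4 [625.5 -40.7  21.9]
scene [294. 291.] 600 z 56.5 [611.4  42.2  16.2]
scene [493. 361.] 1637 z 40.4 [441.8 301.   31.5]
```

```bash

python3 -m creep '[[[-0.06,-0.05,0.15],[0,0,0],4.5],[[-0.06,-0.05,0.3],[0,0,0],4.5],[[-0.06,-0.05,0.4],[0,0,0],4.5],[[-0.06,-0.05,0.4],[0,0,0],4.5]]' 
python3 go.py 639 -123.5 17
```

```text
t: 17.5
position: [639.9, -123.8, 17.2]
tool_rot: [2.034, 2.394, -0.0]
ft_force: [-1.2, 0.2, 0.4]
gripper_width: 52.9
gripper_force: 30.0
t 17.5 at [ 639.9 -123.8   17.2] w 52.9 F [-1.2  0.2  0.4] shift cm [ 0.05 -0.08  0.02] turn deg [-0.  0.  0.]
```

Contact: the weight is off the wrist. I'll release, lift and go to S by a high path over the row.

```bash

python3 -m creep '[[[0,0,0],[0,0,0],6],[[0,0,0],[0,0,0],7],[[0,0,0],[0,0,0],8],[[0,0,0],[0,0,0],8],[[0,0,0],[0,0,0],8]]' >/dev/null
python3 -m creep '[[[0,0,-3],[0,0,0],8],[[0,0,-7],[0,0,0],8.8],[[0,0,-10],[0,0,0],8.8],[[0,0,-10],[0,0,0],8.8]]' >/dev/null
python3 go.py 440.5 299.5 110
```

```text
t 18.4 at [ 643.9 -124.7  122.8] w 88.2 F [1.  0.1 0.6] shift cm [ 45.15 -13.22   0.97] turn deg [0.6 0.2 0. ]
```

```bash

python3 -m creep '[[[45,-13,0],[0,0,0],8.8],[[45,-13,0],[0,0,0],8.8],[[45,-13,0],[0,0,0],8.8],[[45,-13,0],[0,0,0],8.8],[[45,-13,0],[0,0,0],8.8]]' >/dev/null
python3 go.py 440.5 299.5 110
```

```text
t 18.9 at [530.7 103.4 115.5] w 87.7 F [ 0.4 -0.3 -0.1] shift cm [20.81 -5.74  0.56] turn deg [-0.1 -0.  -0. ]
```

```bash

python3 -m creep '[[[20.8,-5.7,0.7],[0,0,0],8.8],[[20.8,-5.7,0.7],[0,0,0],8.8],[[20.8,-5.7,0.7],[0,0,0],8.8],[[20.8,-5.7,0.7],[0,0,0],8.8],[[20.8,-5.7,0.7],[0,0,0],8.8]]' >/dev/null
python3 -m creep '[[[0,0,0],[0,0,0],8.8],[[0,0,0],[0,0,0],8.8]]' >/dev/null
python3 w.py wrist w6; python3 w.py top t6;python3 w.py scene s6
python3 go.py 440.5 299.5 4
```

```text
wrist [321. 248.] 4772 z 39.4 [440.5 300.5  31.6]
top [395. 168.] 657 z 61.7 [ 637.  -125.4   26.6]
top [349. 177.] 370 z 47.3 [622.9 -43.2  21.5]
top [303. 185.] 305 z 57.2 [608.9  38.9  16.2]
top [165. 280.] 449 z 40.7 [438.7 296.1  30.5]
scene [227. 234.] 1112 z 60.4 [ 639.1 -122.6   26.7]
scene [259. 264.] 693 z 46.4 [625.7 -40.3  21.9]
scene [294. 291.] 600 z 56.5 [611.4  42.3  16.5]
scene [489. 370.] 959 z 40.3 [441.6 300.9  31.4]
t 19.8 at [443.3 296.7 109.4] w 88.2 F [ 0.6 -0.6 -0.2] shift cm [ 0.33 -0.23 10.54] turn deg [-0.   0.  -0.1]
```

```bash

python3 -m creep '[[[0.35,-0.2,4],[0,0,0],8.8],[[0.35,-0.2,6],[0,0,0],8.8],[[0.35,-0.2,6],[0,0,0],8.8],[[0.35,-0.2,6],[0,0,0],8.8]]' >/dev/null
python3 go.py 440.4 299.8 4.5
```

```text
t 20.1 at [440.5 300.2  49.6] w 88.0 F [-0.2  0.5  0.2] shift cm [-0.04 -0.02  4.51] turn deg [-0.   0.  -0.1]
```

```bash

python3 -m creep '[[[-0.03,0,2],[0,0,0],8.8],[[-0.03,0,4],[0,0,0],8.8],[[-0.03,0,4.3],[0,0,0],8.8],[[-0.03,0,4.3],[0,0,0],8.8],[[-0.03,0,4.3],[0,0,0],8.8]]' >/dev/null
python3 go.py 440.4 299.8 4.5
python3 -m creep '[[[0,0,0.1],[0,0,0],7.5],[[0,0,0.1],[0,0,0],5.5],[[0,0,0.1],[0,0,0],5.5],[[0,0,0.1],[0,0,0],5.5],[[0,0,0.1],[0,0,0],5.5]]' >/dev/null
python3 -m creep '[[[0,0,0],[0,0,0],5.5],[[0,0,0],[0,0,0],5.5],[[0,0,0],[0,0,0],5.5]]'
```

```text
t 20.6 at [441.4 301.5   8.2] w 87.9 F [-0.7 -0.7 -0.4] shift cm [-0.15 -0.13  0.37] turn deg [ 0.1 -0.1 -0. ]
t: 21.45
position: [440.7, 301.3, 6.2]
tool_rot: [2.033, 2.394, 0.002]
ft_force: [0.6, -0.4, 6.1]
gripper_width: 63.7
gripper_force: 30.0
```

```bash

python3 -m creep '[[[0,0,-3],[0,0,0],5.5],[[0,0,-7],[0,0,0],5.5],[[0,0,-9.5],[0,0,0],5.5],[[0,0,-9.5],[0,0,0],5.5],[[0,0,-9.5],[0,0,0],5.5]]'
python3 go.py 652.6 -204.6 100
```

```text
t: 21.95
position: [439.2, 300.4, 99.4]
tool_rot: [-2.034, -2.394, 0.002]
ft_force: [-0.0, -0.5, -2.7]
gripper_width: 64.0
gripper_force: 30.0
t 21.9 at [439.2 300.4  99.4] w 64.0 F [-0.  -0.5 -2.7] shift cm [-53.29  12.89  -0.06] turn deg [-0.1  0.   0. ]
```

```bash

python3 -m creep '[[[-53.3,12.8,-0.2],[0,0,0],5.5],[[-53.3,12.8,-0.2],[0,0,0],5.5],[[-53.3,12.8,-0.2],[0,0,0],5.5],[[-53.3,12.8,-0.2],[0,0,0],5.5],[[-53.3,12.8,-0.2],[0,0,0],5.5]]' >/dev/null
python3 go.py 652.6 -204.6 100
```

```text
t 22.4 at [534.8  68.5  98. ] w 64.0 F [ 0.8  0.3 -3.9] shift cm [-28.86   7.2   -0.26] turn deg [-0.3 -0.   0. ]
```

```bash

python3 -m creep '[[[-29,7.2,-0.1],[0,0,0],5.5],[[-29,7.2,-0.1],[0,0,0],5.5],[[-29,7.2,-0.1],[0,0,0],5.5],[[-29,7.2,-0.1],[0,0,0],5.5],[[-29,7.2,-0.1],[0,0,0],5.5]]' >/dev/null
python3 go.py 652.6 -204.6 100
```

```text
t 22.9 at [ 633.6 -160.5   98. ] w 64.2 F [ 1.   0.7 -2.8] shift cm [-4.66  1.16 -0.23] turn deg [-0.3 -0.2 -0. ]
```

```bash

python3 -m creep '[[[-4.7,1.1,0],[0,0,0],5.5],[[-4.7,1.1,0],[0,0,0],5.5],[[-4.7,1.1,3],[0,0,0],5.5],[[-4.7,1.1,6],[0,0,0],5.5],[[-4.7,1.1,6],[0,0,0],5.5]]' >/dev/null
python3 -m creep '[[[0,0,0],[0,0,0],5.5],[[0,0,0],[0,0,0],5.5]]' >/dev/null
python3 go.py 652.6 -204.6 19.2
```

```text
t 23.6 at [ 654.6 -203.5   42.8] w 63.6 F [ 0.3 -0.3 -2.9] shift cm [-0.08 -0.22  2.36] turn deg [0. 0. 0.]
```

```bash

python3 -m creep '[[[-0.08,-0.15,1],[0,0,0],5.5],[[-0.08,-0.15,1.9],[0,0,0],5.5],[[-0.08,-0.15,1.9],[0,0,0],5.5],[[-0.08,-0.15,1.9],[0,0,0],5.5],[[-0.08,-0.15,1.9],[0,0,0],5.5]]' >/dev/null
python3 w.py wrist w7; python3 w.py scene s7; python3 go.py 652.6 -204.6 19.2
```

```text
wrist [312. 120.] 25574 z 60.4 [ 639.  -124.5   26.8]
wrist [321. 302.] 10396 z 56.7 [ 652.1 -205.    31.2]
scene [259. 264.] 694 z 46.5 [625.2 -40.3  21.7]
scene [294. 291.] 601 z 56.7 [611.4  42.1  16.6]
t 24.2 at [ 653.2 -205.    23.8] w 63.9 F [ 0.3  0.3 -2.9] shift cm [ 0.05 -0.06  0.46] turn deg [0. 0. 0.]
```

View pics/w7.png

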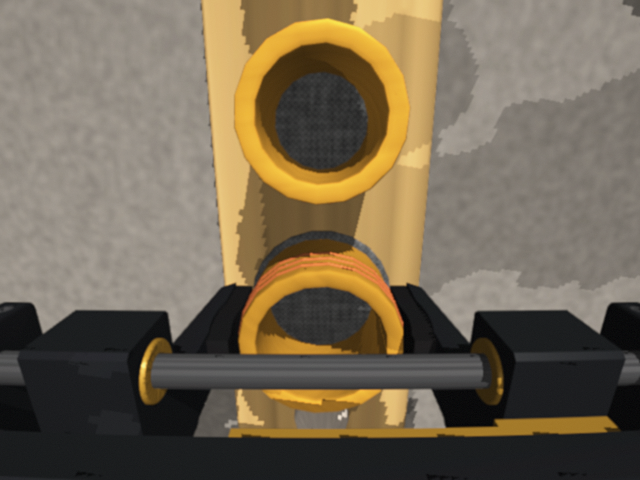

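The wrist view shows S held over the last rest at (321,335), with R standing on its rest at (321,110). I'll nudge S about 1 mm and lower it.

```bash

python3 -m creep '[[[-0.12,0,0.2],[0,0,0],5.5],[[-0.12,0,0.4],[0,0,0],5.5],[[-0.12,0,0.42],[0,0,0],5.5],[[-0.12,0,0.42],[0,0,0],5.5],[[-0.12,0,0.42],[0,0,0],5.5]]' 
python3 go.py 652.6 -205.5 19.2
```

```text
t: 24.75
position: [653.3, -206.2, 19.3]
tool_rot: [2.034, 2.394, 0.0]
ft_force: [0.3, -0.3, -2.9]
gripper_width: 63.9
gripper_force: 30.0
t 24.8 at [ 653.3 -206.2   19.3] w 63.9 F [ 0.3 -0.3 -2.9] shift cm [ 0.08 -0.06  0.01] turn deg [0. 0. 0.]
```

```bash

python3 -m creep '[[[0,0,0.1],[0,0,0],5.5],[[0,0,0.1],[0,0,0],5.5],[[0,0,0.1],[0,0,0],5.5]]'
```

```text
t: 25.05
position: [653.3, -206.2, 19.2]
tool_rot: [2.033, 2.394, 0.0]
ft_force: [-3.4, 0.5, 5.7]
gripper_width: 64.0
gripper_force: 30.0
```

```bash

python3 -m creep '[[[0,0,0],[0,0,0],7],[[0,0,0],[0,0,0],8],[[0,0,0],[0,0,0],8.8],[[0,0,0],[0,0,0],8.8],[[0,0,0],[0,0,0],8.8]]' >/dev/null
python3 -m creep '[[[0,0,-2],[0,0,0],8.8],[[0,0,-5],[0,0,0],8.8],[[0,0,-10],[0,0,0],8.8],[[0,0,-12],[0,0,0],8.8],[[0,0,-12],[0,0,0],8.8]]'
python3 -m creep '[[[0,-15,-2],[0,0,0],8.8],[[0,-20,-2],[0,0,0],8.8],[[0,-20,-2],[0,0,0],8.8],[[0,-20,-2],[0,0,0],8.8],[[0,-20,-2],[0,0,0],8.8]]' >/dev/null
python3 w.py top t8;python3 w.py scene s8
```

```text
t: 26.05
position: [656.3, -207.1, 143.6]
tool_rot: [2.028, 2.388, 0.005]
ft_force: [-0.3, -0.3, 0.2]
gripper_width: 88.0
gripper_force: 0.0
top [441. 162.] 773 z 53.6 [ 650.1 -207.8   31.4]
top [395. 168.] 663 z 61.6 [ 636.8 -125.5   26.5]
top [349. 177.] 370 z 47.8 [623.3 -43.6  21.5]
top [303. 185.] 305 z 57.3 [608.9  39.   16.2]
scene [212. 222.] 2224 z 60.5 [ 638.9 -122.9   26.5]
scene [259. 264.] 695 z 46.5 [625.3 -40.9  21.7]
scene [294. 291.] 600 z 56.5 [611.5  42.3  16.3]
```

View pics/s8.png

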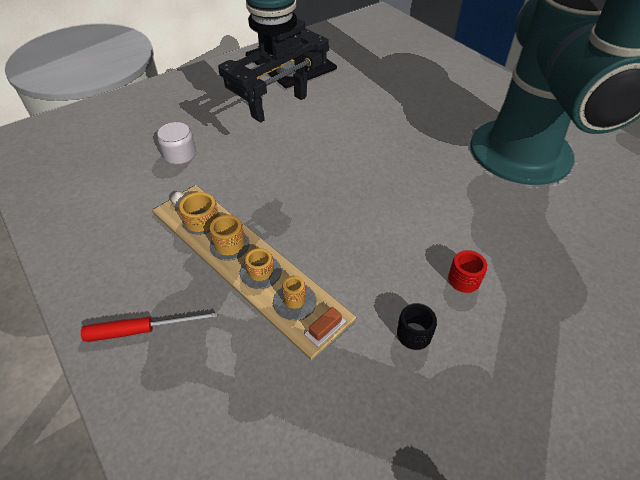

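View pics/t8.png

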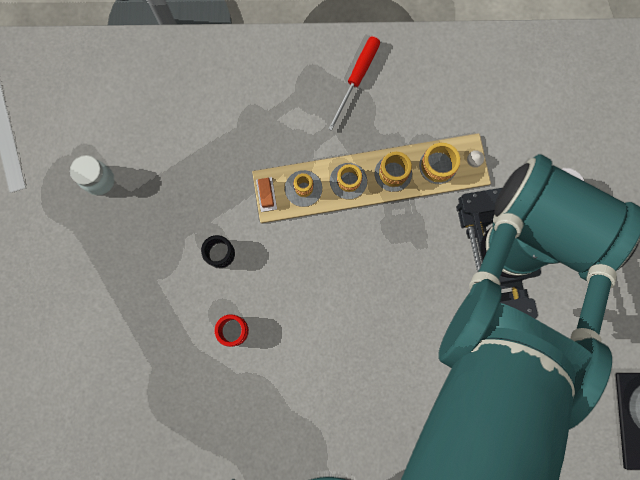

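Both views show P, Q, R and S upright on their rests from the bar to the cone: scene (294,291), (259,264), (227,235), (197,211). Each is within about 2 mm of its rest's centre, the black and red look-alikes have not moved, and the gripper is clear. I'll let the arm settle and hand in.

```bash

python3 -m creep '[[[0,0,0],[0,0,0],8.8],[[0,0,0],[0,0,0],8.8],[[0,0,0],[0,0,0],8.8],[[0,0,0],[0,0,0],8.8],[[0,0,0],[0,0,0],8.8]]'
python3 -c "
from plant import env
print(env.hand_in())"
```

```text
t: 27.15
position: [456.2, -238.2, 158.0]
tool_rot: [-2.033, -2.395, 0.0]
ft_force: [0.2, 0.7, -0.7]
gripper_width: 88.1
gripper_force: 0.0
the job is handed in; nothing more can be done
None
```

All four sleeves stand upright on the rests in order P, Q, R, S from the bar, each within about 2–2.5 mm of its rest's centre by camera, and the job was handed in at about 27 s; no verdict was returned.

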